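Mount a printed rotor in the run-out stand

ROBOT

A 6-joint arm with a two-finger parallel gripper is mounted at the origin on the work surface. World frame = base frame: x ahead of the robot, y to its left, z up, the work surface at z = 0. Lengths are in m, angles in rad, forces in N, time in s.
With the tool pointing down it reaches from about 0.275 to 0.75 m from the base axis. Payload 10.2 kg.
Tool frame: the origin (TCP) lies midway between the tips of the shut fingers; the grasp point (between the pads) lies 19 mm behind it (env.hold_point_z is the distance from the TCP to the grasp point, in m); x points along the fingers, z is the direction in which the jaws open and shut, and the axes are right-handed (so a half turn about x gives the same grasp; the last joint's range is limited). The gripper opens to 85 mm and grips with 20 to 120 N. Pads are 22 mm wide; open, the fingers measure 114 mm over their backs; the gripper's body (76 mm by 85 mm) begins 54 mm behind the grasp point. The pads swing forward as they close: fully open they stand 13 mm farther back than shut.
Start: joints at [-1.509, 0.313, 1.498, -0, 1.331, -0.223], TCP at [0.147, -0.504, 0.231] pointing down, gripper open.
Joint ranges: [-2.94, 2.94], [-0.97, 2.17], [0.19, 2.56], [-1.23, 4.37], [0.02, 3.11], [-2.88, 2.88]. Speed limits (rad/s): [2.39, 2.39, 3.01, 3.14, 3.14, 3.14].

INTERFACE

Orientations are given as a unit quaternion [x, y, z, w].
In Python, from bench import env, kinematics, monitor, eyes, job gives the robot as it stands. The module is installed in compiled form; this text tells all that it offers. Calls block until the motion is done:
- env.reach(position, orientation): joint-space move of the TCP to a pose.
- env.movel(position, velocity=0.15, frame=None, guard=None): straight line of the TCP; frame=None keeps the orientation; velocity is the mean speed in m/s. With guard (N) it stops when the force on the tool has changed by that much, and returns True; else False.
- env.set_joints(angles): joint-space move.
- env.release() and env.close_gripper(effort=None): open the fingers fully, or close them until they stop; effort is the grip in N (None keeps the last).
- env.hold(seconds).
- kinematics.ik(position, orientation): joint angles nearest the present ones, or None.
- monitor.sense(): the state.
- eyes.grab_frame(name): name is "scene" or "top" or "wrist"; returns a dict with "frame" (400x640x3 uint8, red, green, blue), "mtx" (3x3 intrinsics, pixels), "k1" (the pictures are not rectified: a ray, as slopes to the right and down, at radius r is drawn at 1 + k1 r^2 times it, then the intrinsics apply), "view" (4x4, takes a point from world to camera coordinates). Camera axes: x right, y down, z forward; pixel columns grow to the right and rows downward; lengths in m; the calibration is good to about 2 mm. A picture is of the moment at which its call begins. There is no depth.
A pose or a line that the arm cannot do raises env.MotionError and nothing moves.
- job.hand_in(): hands the job in, once; it reports no verdict.
The state is a dict: "clock": time; "joints": joint angles; "qvel": joint speeds; "joint_efforts": joint torques, N m; "position": TCP position; "ee_rot": TCP orientation; "contact_force": force on the tool from outside, world axes, zero at the start; "ft_torque": the same for the moment, N m; "finger_gap": opening from 0.0 (shut) to 1.0 (fully open).
Only numpy, scipy, OpenCV 4.12 (cv2) and the standard library are available. Lean on these libraries where they do the work, as an engineer would, in place of code of your own. Each camera call takes 0.05 s, during which the arm holds its last target.

TASK

Take the printed wheel on its shaft from the cradle and fit it in the run-out stand: slide the shaft through both pillow blocks, entering at the end where the block stands at the edge of the plate, until its shoulder is fully home against that first block, then let go. The blocks are only finger-tight and may sit a few millimetres to either side, so feel for each bore and let the shaft draw the blocks into line; push gently, never harder than about 2.5 kg (25 N), and leave the other things on the bench alone.

Things in the scene. Friction and masses are not known exactly. Their poses are not given: they have to be found in the camera images.
- rotor_stub (a point): Grip point of the loose rotor: centre of its plain round steel stub, 20 mm diameter, 40 mm long; it starts level in the cradle, axis 55 mm above the bench. x axis along the shaft towards the nose (y, z: any roll). Along x from here: stub -20 to +20 mm, bladed wheel 60 mm diameter to +36, spacer 20 mm diameter to +52, shaft to +202 mm. The gripper must leave the wheel free.
- rotor: The whole rotor, one rigid piece of about 0.26 kg; origin at the shoulder, 52 mm along x from rotor_stub, same axes. Its centre of mass lies within 2 mm of the shoulder, so it may droop a little when held by the stub.
- rotor_shoulder (a point): Centre of the shoulder: front face of the 20 mm spacer, where the 14 mm shaft begins; same axes as rotor_stub.
- rotor_nose (a point): Centre of the shaft's nose end, 150 mm in front of the shoulder along x; the shaft is straight, 14 mm diameter, its last 2.5 mm tapered to 11.5 mm; same axes as rotor_stub.
- stand: The fixed run-out stand: aluminium plate 160 x 120 x 14 mm with two identical dark pillow blocks. Origin on the bench 50 mm below stand_entry, same axes: x along the bores in the direction of insertion, z up. Along x the plate runs from -4 to +156 mm, the first block from 0 to 20, the second from 100 to 120 mm.
- stand_entry (a point): Where the nominal bore line meets the first block's outer face, 50 mm above the bench. Each block has a square-edged 15.2 mm bore in a 44 mm round head. Bore height and direction are exact, but each block, finger-tight in slots, sits by itself up to 6 mm either way in y from this line (not measured) and slides in y, up to 6.5 mm either way, under a side force of about 3 N.
- stand_exit (a point): Where the nominal bore line leaves the second block's far face, 120 mm along x from stand_entry; same axes.
- cradle: Fixed black cradle on which the rotor starts; origin on the bench below the rotor's shoulder, x along the shaft. Base 150 x 70 x 8 mm, x from -20 to +130 mm; two V rests 10 mm thick, about 60 mm high, at x = -8 mm and +112 mm. Nothing of it lies under the stub or wheel; the rotor lifts straight up.
- dial_stand: Bystander: dial indicator on a square steel foot 50 x 45 x 50 mm with a post 200 mm high and an arm 110 mm long towards its own -y; origin under the foot.
- sample_bracket: Bystander: printed metal bracket with two lugs, 70 x 40 x 45 mm; origin under its centre.
- spanner: Bystander: steel spanner, 160 mm long, lying on the bench.
- coupon_tray: Bystander: open grey plastic tray 120 x 90 x 35 mm; origin under its centre.

How it is judged:
On the way, in this order (a step that is already met when the one before it is completed fails the run):
1. the shaft's nose has come through the first block (x of rotor_nose in the frame of stand_entry above 0.025 m and y of rotor_nose in the frame of stand_entry between -0.009 and 0.009 m and z of rotor_nose in the frame of stand_entry between -0.003 and 0.003 m and angle between the x axis of rotor_nose and the x axis of stand_entry, either way round below 0.12 rad), for 0.1 s.
2. the nose has come through the second block (x of rotor_nose in the frame of stand_entry above 0.125 m and y of rotor_nose in the frame of stand_entry between -0.009 and 0.009 m and z of rotor_nose in the frame of stand_entry between -0.003 and 0.003 m and y of rotor_shoulder in the frame of stand_entry between -0.009 and 0.009 m and z of rotor_shoulder in the frame of stand_entry between -0.003 and 0.003 m), for 0.1 s.
At the end, for the whole second after the job is handed in: The shaft lies through both pillow blocks, in line with the bores (within 3 mm in height, 9 mm sideways and 0.06 rad), with its shoulder within 3 mm of the first block's outer face and its nose sticking out past the second block; the rotor is at rest and released (x of rotor_shoulder in the frame of stand_entry between -0.003 and 0.0015 m and y of rotor_nose in the frame of stand_entry between -0.009 and 0.009 m and z of rotor_nose in the frame of stand_entry between -0.003 and 0.003 m and y of rotor_shoulder in the frame of stand_entry between -0.009 and 0.009 m and z of rotor_shoulder in the frame of stand_entry between -0.003 and 0.003 m and angle between the x axis of rotor_nose and the x axis of stand_entry, either way round below 0.06 rad and x of rotor_nose in the frame of stand_entry above 0.14 m and contact force between the fingers and anything else below 0.1 N and linear speed of rotor below 0.02 m/s); the robot touches nothing.
It fails at once if the rotor is pressed on the stand or its blocks with more than 25 N (contact force between rotor and stand above 25 N).
It fails at once if the robot presses on the stand or its blocks with more than 25 N (contact force between any of the fingers, the arm and stand above 25 N).
It fails at once if a bystander (dial stand, bracket, spanner, tray) is moved more than 15 mm (distance of any of dial_stand, sample_bracket, spanner, coupon_tray from where it was at the start of the episode above 0.015 m).
It also fails if it takes over 72 s, if anything falls off the work surface, if the arm or the gripper's body presses on something with over 40 N, if the wrist force passes 120 N, or if a joint passes its speed limit or range.

## Working session

There is one attempt and no reset: what is moved stays moved. The work goes in short steps, each a Python script; the robot and the scene stay as the last script left them, time stands still between calls to the robot, and variables do not carry over. Pictures are saved under pics/ and viewed, and the job is handed in when it is done.

```bash
mkdir -p pics; cat > h.py <<'E'
import numpy as np, cv2
from bench import env, kinematics, monitor, eyes, job
def grab(n,save=None):
    d=eyes.grab_frame(n)
    if save: cv2.imwrite('pics/'+save,d['frame'][:,:,::-1])
    return d
def ray(d,u,v):
    K=np.array(d['mtx']);x=(u-K[0,2])/K[0,0];y=(v-K[1,2])/K[1,1];k=d['k1']
    a,b=x,y
    for _ in range(30):
        s=1+k*(a*a+b*b);a,b=x/s,y/s
    V=np.array(d['view']);R=V[:3,:3];t=V[:3,3]
    return -R.T@t,R.T@np.array([a,b,1.])
def plane(d,u,v,z):
    o,r=ray(d,u,v);return o+r*(z-o[2])/r[2]
def proj(d,p):
    V=np.array(d['view']);c=V[:3,:3]@np.array(p)+V[:3,3];a=c[:2]/c[2];a=a*(1+d['k1']*(a@a));K=np.array(d['mtx'])
    return np.array([K[0,0]*a[0]+K[0,2],K[1,1]*a[1]+K[1,2]])
E
python3 - <<'E'
from h import *
for n in ['scene','top','wrist']:
    d=grab(n,n+'0.png');print(n,d['mtx'],d['k1'],d['view'])
s=monitor.sense();print(s, env.hold_point_z)
E
```

```text
scene [[429.80628567   0.         320.94769267]
 [  0.         429.80628567 192.43742996]
 [  0.           0.           1.        ]] -0.10430334838361026 [[-0.61181407  0.7907602  -0.01954116  0.34973358]
 [ 0.52237018  0.38536204 -0.76067437 -0.23855964]
 [-0.59398059 -0.475599   -0.64883946  1.56731807]
 [ 0.          0.          0.          1.        ]]
top [[476.73930453   0.         330.05225624]
 [  0.         476.73930453 201.79637785]
 [  0.           0.           1.        ]] -0.1255098110997262 [[ 1.19412468e-02 -9.99926509e-01 -2.09366796e-03  1.01067359e-04]
 [-9.95511283e-01 -1.16918722e-02 -9.39179703e-02  5.60158516e-01]
 [ 9.38865893e-02  3.20576774e-03 -9.95577737e-01  1.36572300e+00]
 [ 0.00000000e+00  0.00000000e+00  0.00000000e+00  1.00000000e+00]]
wrist [[302.51400471   0.         318.55272167]
 [  0.         302.51400471 199.20094557]
 [  0.           0.           1.        ]] -0.019900695723362956 [[ 0.27971264 -0.96008289 -0.00129596 -0.52471335]
 [-0.92261882 -0.26917069  0.27626375 -0.03673212]
 [-0.26558493 -0.07607879 -0.96108099  0.37919407]
 [ 0.          0.          0.          1.        ]]
{'clock': 0.15, 'joints': array([-1.50937128e+00,  3.13318406e-01,  1.49820101e+00, -5.83291127e-06,
        1.33100381e+00, -2.23416811e-01]), 'qvel': array([-0.00024947, -0.00098802, -0.00185435,  0.00046832,  0.00139876,
       -0.00044223]), 'joint_efforts': array([ 1.86262355e-04, -4.12371147e+01, -2.59798855e+01, -2.45886868e-04,
        3.21759828e-03,  5.48877125e-06]), 'position': array([ 0.14749554, -0.50367524,  0.23089128]), 'ee_rot': array([ 0.42421663,  0.56612243, -0.42371782,  0.56569325]), 'contact_force': array([-0.03289572, -1.36774201, -0.40802544]), 'ft_torque': array([0.00038589, 0.0467061 , 0.04089452]), 'finger_gap': 1.0018218042668816} 0.0187
```

View pics/top0.png

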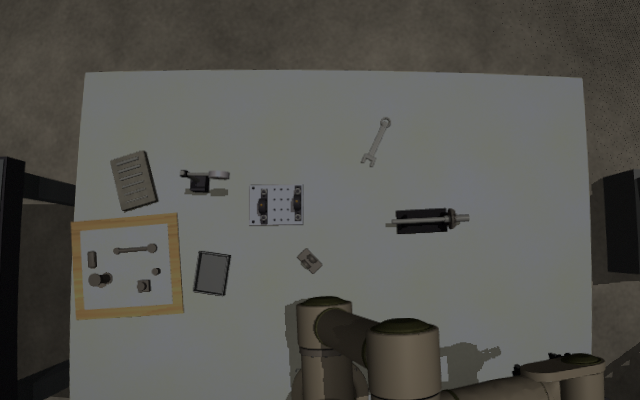

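View pics/scene0.png

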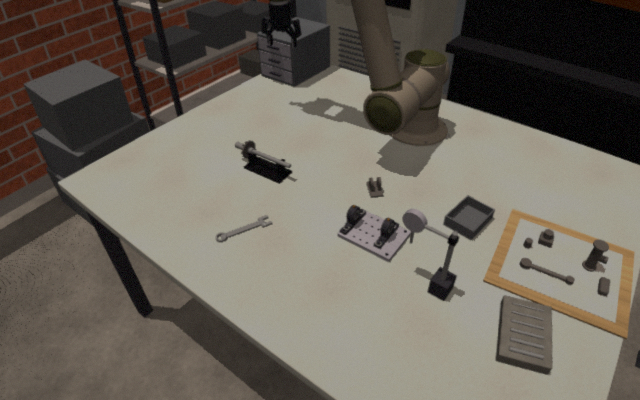

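View pics/wrist0.png

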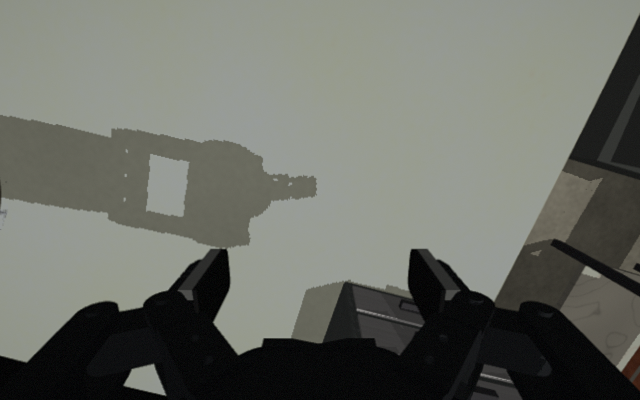

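```bash
python3 - <<'E'
from h import *
from scipy.spatial.transform import Rotation as Ro
d=grab('top'); im=d['frame'][:,:,::-1]
a=cv2.resize(im[170:245,235:315],None,fx=7,fy=7,interpolation=2);b=cv2.resize(im[190:250,375:480],None,fx=7,fy=7,interpolation=2)
cv2.imwrite('pics/tz1.png',a);cv2.imwrite('pics/tz2.png',b)
for n,u,v,z in [('nose',386,223.5,.055),('stubend',469,217,.055),('blk1',297,200,.07),('blk2',263,204,.07),('dial',198,186,.05),('dialarm',222,176,.2),('bracket',309,260,.045),('spanner',375,142,0.005),('tray',212,272,.035)]:
    print(n,plane(d,u,v,z))
w=grab('wrist');s=monitor.sense();V=np.array(w['view']);c=-V[:3,:3].T@V[:3,3];R=Ro.from_quat(s['ee_rot']).as_matrix()
print(R); print('cam in tool',R.T@(c-s['position']), R.T@V[:3,:3].T)
E
```

```text
nose [ 0.49711333 -0.15367572  0.055     ]
stubend [ 0.51812526 -0.39416823  0.055     ]
blk1 [0.56001208 0.100227   0.07      ]
blk2 [0.54749664 0.19658376 0.07      ]
dial [0.59954444 0.39145691 0.05      ]
dialarm [0.60747476 0.28643315 0.2       ]
bracket [0.39080411 0.06476576 0.045     ]
spanner [ 0.74445802 -0.12629436  0.005     ]
tray [0.35124011 0.34588161 0.035     ]
[[-4.01521051e-05  9.59714683e-01  2.80976379e-01]
 [ 5.99737609e-04  2.80976352e-01 -9.59714504e-01]
 [-9.99999819e-01  1.29977544e-04 -5.86858782e-04]]
cam in tool [-0.14301056  0.06876626  0.00034857] [[ 3.30440201e-04 -2.76470680e-01  9.61022296e-01]
 [-1.31651970e-03 -9.61021636e-01 -2.76470038e-01]
 [ 9.99999079e-01 -1.17384797e-03 -6.81539280e-04]]
```

View pics/tz1.png

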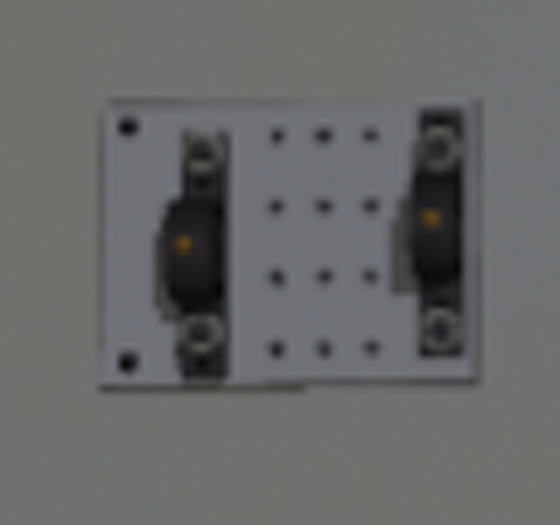

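View pics/tz2.png

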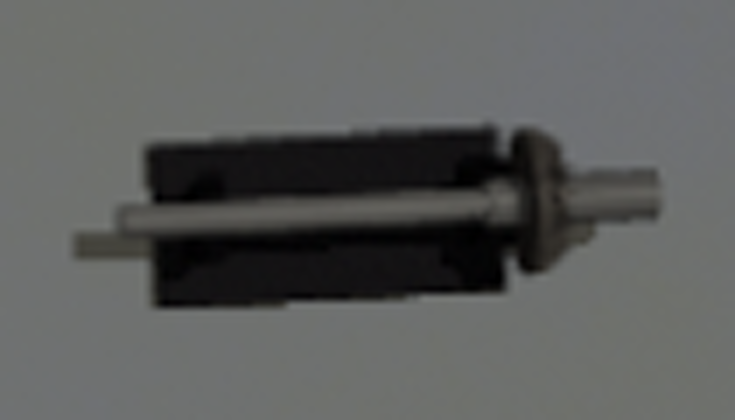

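```bash
cat >> h.py <<'E'
from scipy.spatial.transform import Rotation as Ro
def down(yaw,pitch=0.,flip=False):
    """tool down, tool y along horizontal dir yaw (or opposite if flip); pitch>0 raises nose"""
    u=np.array([np.cos(yaw),np.sin(yaw),0]);x=np.array([0,0,-1.])
    y=-u if flip else u
    R=np.column_stack([x,y,np.cross(x,y)])
    ax=np.cross(u,[0,0,1.])
    return (Ro.from_rotvec(ax*pitch)*Ro.from_matrix(R)).as_quat()
E
python3 - <<'E'
from h import *
d=grab('top')
n=plane(d,391.7,221.1,.055);e=plane(d,469.3,217.9,.055);u=(n-e);print(n,e,u,np.linalg.norm(u));yaw=np.arctan2(u[1],u[0]);print(yaw)
b1=plane(d,235+432/7,170+217/7,.072);b2=plane(d,235+184/7,170+244/7,.072);print(b1,b2)
# plate corners at z=.014
for p in [(105,103),(478,101),(478,382),(100,388)]: print(plane(d,235+p[0]/7,170+p[1]/7,.014))
for f in (0,1):
  for p,y in [((e+.02*u/np.linalg.norm(u)+[0,0,.15]),yaw),([.555,.0,.2],1.57),([.555,.04,.06],1.57),([.555,.12,.2],1.57)]:
    print(f,kinematics.ik(list(p),list(down(y,flip=f))))
E
```

```text
[ 0.50413915 -0.16998668  0.055     ] [ 0.51553601 -0.39501708  0.055     ] [-0.01139686  0.22503039  0.        ] 0.22531881116113908
1.6213989542881817
[0.55696845 0.1008371  0.072     ] [0.54482728 0.20111138 0.072     ]
[0.60941811 0.24497872 0.014     ]
[0.61195662 0.08656758 0.014     ]
[0.49322024 0.08453241 0.014     ]
[0.48859101 0.24377735 0.014     ]
0 [-8.13557857e-01  5.82231968e-01  1.16349513e+00 -4.44089210e-16
  1.39586555e+00 -8.64160485e-01]
0 [-2.11114259e-01  4.03576091e-01  1.45344317e+00 -4.44089210e-16
  1.28457339e+00 -2.10317932e-01]
0 [-1.38612183e-01  5.70560274e-01  1.59613953e+00 -4.44089210e-16
  9.74892849e-01 -1.37815856e-01]
0 [ 6.66191800e-03  4.31366086e-01  1.41233487e+00 -4.44089210e-16
  1.29789169e+00  7.45824479e-03]
1 [-8.13557857e-01  5.82231968e-01  1.16349513e+00 -4.44089210e-16
  1.39586555e+00  2.27743217e+00]
1 None
1 None
1 None
```

```bash
python3 - <<'E'
from h import *
yaw=1.6214; u=np.array([np.cos(yaw),np.sin(yaw),0]); stub=np.array([.51553,-.395,0])+.02*u
env.reach(list(stub+.05*u+[0,0,.20]),list(down(yaw)))
d=grab('wrist','w1.png');print(monitor.sense()['clock'],monitor.sense()['position'])
np.savez('w1.npz',**d)
E
```

```text
1.8583 [ 0.51129921 -0.3260802   0.20015668]
```

View pics/w1.png

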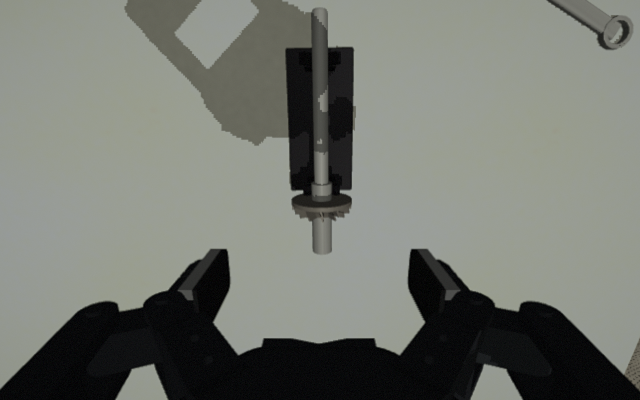

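```bash
python3 - <<'E'
from h import *
d=dict(np.load('w1.npz'));g=cv2.cvtColor(d['frame'],cv2.COLOR_RGB2GRAY).astype(float)
def edges(v,lo=305,hi=340):
    r=np.diff(cv2.GaussianBlur(g,(1,3),0)[v,lo:hi]); return r
for v in [14,25,35,60,90,110,170,187,225,235,245]:
    r=g[v,300:345]; print(v,r.astype(int).tolist())
print(g[0:20,320].astype(int), g[178:260,318].astype(int))
E
```

```text
14 [102, 102, 100, 101, 112, 103, 100, 101, 99, 102, 100, 57, 52, 60, 94, 108, 113, 119, 123, 128, 129, 127, 124, 120, 111, 103, 96, 98, 152, 154, 153, 153, 154, 153, 152, 153, 153, 153, 153, 153, 152, 153, 153, 153, 152]
25 [100, 100, 100, 99, 99, 100, 99, 100, 100, 102, 101, 67, 54, 59, 62, 68, 70, 76, 79, 81, 81, 79, 81, 80, 110, 104, 98, 98, 153, 154, 153, 153, 154, 152, 153, 153, 153, 153, 153, 152, 153, 153, 153, 153, 153]
35 [101, 100, 100, 101, 101, 101, 100, 100, 100, 100, 100, 76, 55, 59, 62, 68, 71, 76, 79, 83, 81, 80, 76, 72, 67, 63, 61, 87, 154, 155, 154, 153, 155, 154, 154, 154, 153, 154, 154, 153, 153, 154, 153, 153, 154]
60 [6, 8, 6, 6, 5, 8, 8, 9, 0, 5, 5, 13, 46, 58, 62, 67, 72, 76, 79, 81, 80, 80, 79, 73, 67, 65, 59, 51, 13, 3, 8, 6, 6, 8, 10, 6, 7, 7, 11, 15, 17, 28, 30, 30, 28]
90 [11, 13, 20, 20, 14, 17, 16, 16, 14, 18, 12, 16, 31, 55, 62, 66, 70, 74, 79, 81, 81, 80, 78, 75, 74, 103, 98, 82, 39, 29, 31, 28, 29, 31, 30, 30, 29, 30, 29, 33, 30, 31, 29, 31, 30]
110 [16, 16, 14, 16, 15, 16, 16, 14, 15, 13, 14, 12, 19, 51, 62, 66, 69, 76, 80, 80, 85, 90, 133, 130, 11
[... 867 characters left out ...]
8, 157, 157, 156, 157, 156, 157, 157, 156, 157, 157, 157]
245 [156, 156, 156, 157, 156, 156, 156, 157, 157, 156, 157, 156, 110, 77, 85, 96, 101, 106, 114, 120, 124, 128, 132, 129, 124, 123, 120, 115, 109, 103, 92, 102, 154, 158, 157, 157, 157, 157, 157, 157, 156, 156, 157, 157, 157]
[151 152 152 152 152 152 152 131 121 123 128 128 128 128 129 128 129 129
 130 129] [122 122 122 122 121 109  71  87 119 120 119 119 118 119 119 119 119 109
  76  73  73  73  74  63  35  31  33  33  33  56  88  99  99  94  78  68
  71  74  76  91 111 119 117 116 117 115 116 116 116 116 117 115 116 115
 115 115 116 114 115 115 114 115 114 114 115 115 114 114 114 113 114 113
 114 113 112 118 137 156 157 157 156 157]
```

```bash
python3 - <<'E'
import cv2
im=cv2.imread('pics/w1.png');cv2.imwrite('pics/w1z.png',cv2.resize(im[170:265,270:370],None,fx=6,fy=6,interpolation=0))
E
```

```text
(no output)
```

View pics/w1z.png

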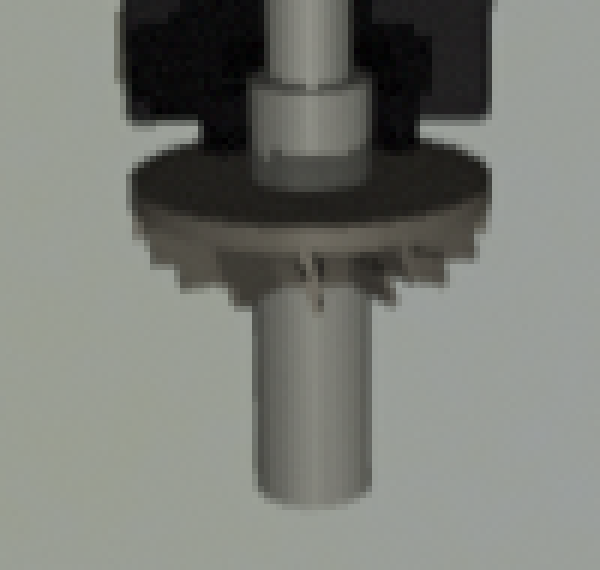

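```bash
python3 - <<'E'
from h import *
d=dict(np.load('w1.npz'))
P=[plane(d,u,v,.055) for u,v in [(319.05,14),(319.1,35),(320.8,170),(321.6,225),(321.6,245)]]
print(np.array(P))
u=P[0]-P[4];yaw=np.arctan2(u[1],u[0]);print(yaw)
sh=plane(d,321.2,184.2,.065);nose=plane(d,319.,7,.0605);print(sh,nose,plane(d,321.6,250.5,.065),np.linalg.norm((nose-sh)[:2]))
E
```

```text
[[ 0.50329668 -0.17617175  0.055     ]
 [ 0.50411332 -0.1923744   0.055     ]
 [ 0.51138329 -0.3101062   0.055     ]
 [ 0.51498842 -0.36661794  0.055     ]
 [ 0.51609786 -0.38873367  0.055     ]]
1.630946994712566
[ 0.51226201 -0.32178393  0.065     ] [ 0.50306958 -0.17251217  0.0605    ] [ 0.51606913 -0.39017065  0.065     ] 0.14955454139434896
```

```bash
python3 - <<'E'
from h import *
env.reach([.553,.075,.18],list(down(1.5708)))
d=grab('wrist','w2.png');print(monitor.sense()['clock'],monitor.sense()['position'])
np.savez('w2.npz',**d)
E
```

```text
3.4 [0.5532928  0.07391783 0.17999839]
```

View pics/w2.png

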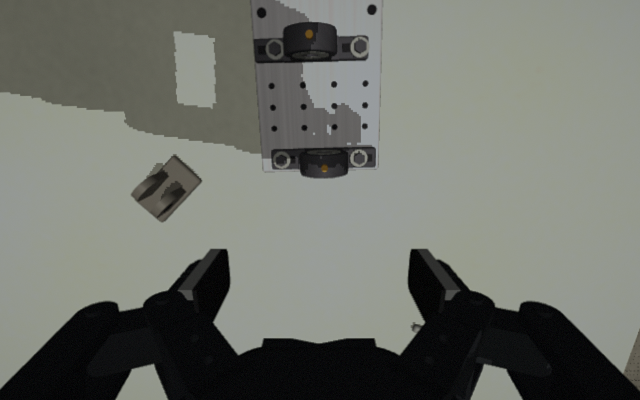

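```bash
python3 - <<'E'
from h import *
d=dict(np.load('w2.npz'));im=d['frame'];h=cv2.cvtColor(im,cv2.COLOR_RGB2HSV);g=cv2.cvtColor(im,cv2.COLOR_RGB2GRAY).astype(int)
m=((h[:,:,1]>120)&(h[:,:,2]>90)).astype(np.uint8)
n,l,st,c=cv2.connectedComponentsWithStats(m)
for i in range(1,n):
    if st[i,4]>8 and c[i][1]<200: print('dot',c[i],st[i,4],plane(d,*c[i],.072))
# dark holes on plate
m=(g<45).astype(np.uint8)
n,l,st,c=cv2.connectedComponentsWithStats(m)
for i in range(1,n):
    if 8<=st[i,4]<150 and 240<c[i][0]<400 and c[i][1]<175: print('hole',c[i].round(1),st[i,4],plane(d,*c[i],.014).round(4))
for v in (75,95,115,135): print(v,g[v,250:268].tolist(),g[v,372:390].tolist())
for u in (268,275,370,376): print(u,g[160:180,u].tolist())
cv2.imwrite('pics/w2z.png',cv2.resize(im[0:185,240:395,::-1],None,fx=3.2,fy=3.2,interpolation=2))
E
```

```text
dot [308.7  33.5] 40 [0.54487922 0.20056946 0.072     ]
dot [324. 170.] 11 [0.55658845 0.09674885 0.072     ]
hole [371.5   9.1] 59 [0.6004 0.2338 0.014 ]
hole [261.2  12.3] 71 [0.5002 0.2314 0.014 ]
hole [274.6  48.5] 118 [0.5112 0.2012 0.014 ]
hole [345.6  47.2] 68 [0.5776 0.202  0.014 ]
hole [315.5  54.5] 8 [0.5494 0.1958 0.014 ]
hole [364.6  83.2] 14 [0.5965 0.1703 0.014 ]
hole [271.1  85.7] 24 [0.5066 0.1683 0.014 ]
hole [302.3  84.7] 24 [0.5366 0.1691 0.014 ]
hole [333.6  83.9] 17 [0.5667 0.1698 0.014 ]
hole [364.5 104.7] 14 [0.5971 0.1505 0.014 ]
hole [272.5 107.4] 24 [0.5071 0.1483 0.014 ]
hole [303.1 106.2] 23 [0.537  0.1492 0.014 ]
hole [334.1 105.6] 17 [0.5674 0.1498 0.014 ]
hole [304.  127.3] 24 [0.5376 0.1291 0.014 ]
hole [334.2 126.6] 23 [0.5677 0.1297 0.014 ]
hole [364.5 125.7] 14 [0.5979 0.1305 0.014 ]
hole [274. 128.] 21 [0.5077 0.1285 0.014 ]
hole [280.5 159.2] 70 [0.5131 0.0973 0.014 ]
hole [369.4 157.1] 29 [0.6041 0.0992 0.014 ]
75 [101, 101, 102, 101, 101, 88, 84, 94, 99, 98, 95, 94, 92, 92, 95, 97, 97, 97] [154, 154, 154, 154, 154, 153, 154, 150, 142, 152, 154, 
[... 269 characters left out ...]
 96, 94, 92, 91, 92, 94] [155, 154, 155, 154, 154, 155, 152, 140, 154, 153, 153, 154, 154, 154, 154, 154, 153, 153]
135 [101, 101, 103, 101, 100, 103, 101, 103, 102, 101, 87, 91, 96, 96, 94, 93, 91, 92] [156, 155, 155, 155, 155, 154, 141, 129, 153, 154, 154, 153, 154, 154, 154, 154, 154, 154]
268 [153, 152, 152, 152, 153, 152, 153, 153, 153, 154, 149, 134, 137, 154, 155, 155, 154, 154, 154, 154]
275 [64, 69, 96, 125, 122, 114, 80, 60, 58, 104, 151, 145, 152, 154, 154, 155, 155, 154, 154, 154]
370 [36, 48, 64, 63, 64, 61, 64, 108, 148, 140, 154, 156, 155, 154, 154, 154, 154, 155, 155, 154]
376 [156, 157, 156, 156, 156, 155, 157, 155, 147, 136, 154, 155, 154, 155, 155, 154, 154, 155, 154, 154]
```

View pics/w2z.png

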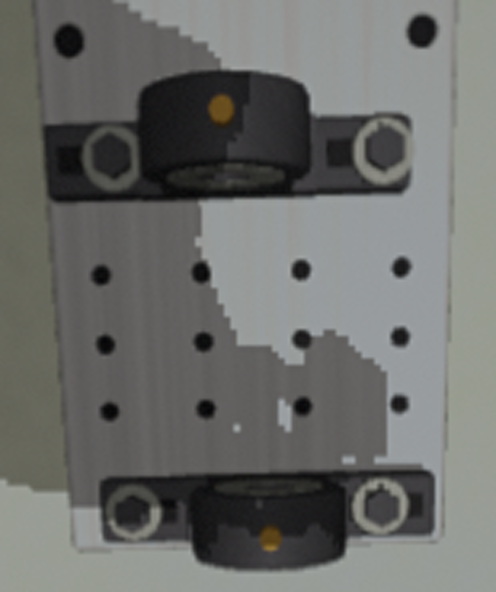

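```bash
python3 - <<'E'
from h import *
d=dict(np.load('w2.npz'))
for p in [(268,171.5),(376,169),(255.5,75),(380,75),(260,135),(378.7,135),(258.5,115)]: print(plane(d,*p,.014))
q=list(down(1.631))
env.reach([.5153,-.373,.12],q)
env.movel([.5153,-.373,.0365],velocity=.1)
w=grab('wrist','w3.png'); s=monitor.sense();print(s['clock'],s['contact_force'],s['position'])
E
```

```text
[0.49960928 0.08452665 0.014     ]
[0.61146375 0.08686127 0.014     ]
[0.49207208 0.17802373 0.014     ]
[0.6109077  0.17773002 0.014     ]
[0.49334874 0.12170857 0.014     ]
[0.6124868  0.12140755 0.014     ]
[0.49291866 0.14109931 0.014     ]
6.0917 [-0.62198834  0.6600272   0.02350583] [ 0.51563533 -0.37333853  0.0373415 ]
```

View pics/w3.png

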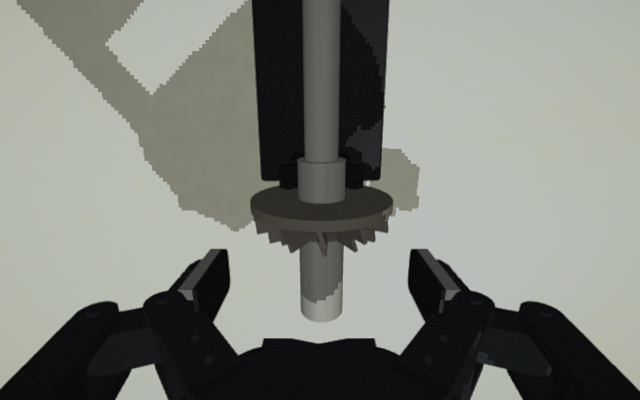

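```bash
python3 - <<'E'
from h import *
w0=grab('wrist','w3b.png'); np.savez('w3b.npz',**w0); s0=grab('scene'); np.savez('s0.npz',**s0)
env.close_gripper(effort=110)
w=grab('wrist','w4.png'); np.savez('w4.npz',**w); s=monitor.sense();print(s['clock'],s['contact_force'],s['ft_torque'],s['position'],s['finger_gap'])
env.movel([.5153,-.373,.0665],velocity=.06); env.hold(.3)
w=grab('wrist','w5.png');np.savez('w5.npz',**w); s1=grab('scene','s5.png');np.savez('s5.npz',**s1)
s=monitor.sense();print(s['clock'],s['contact_force'],s['ft_torque'],s['position'],s['finger_gap'],Ro.from_quat(s['ee_rot']).as_matrix())
E
```

```text
6.8833 [ 3.24623687 -0.26735086  2.30341415] [ 0.14382232 -0.52963146 -0.13304078] [ 0.5157647  -0.37308607  0.03689093] 0.19855202969708202
7.9333 [ 0.20728728  0.07764881 -3.38342153] [-0.09153252  0.0200112   0.00267196] [ 0.51526223 -0.37295687  0.06635856] 0.2030574810225185 [[-1.69918088e-04 -6.01882719e-02  9.98187028e-01]
 [ 1.80497937e-04  9.98187024e-01  6.01883024e-02]
 [-9.99999969e-01  1.90397781e-04 -1.58746172e-04]]
```

```bash
python3 - <<'E'
import cv2,numpy as np
a,b=cv2.imread('pics/w4.png'),cv2.imread('pics/w5.png')
cv2.imwrite('pics/c45.png',np.vstack([np.hstack([a,b])[:, :]])[:, 180:1080][:, :].copy()[:400, :800])
a=np.load('s0.npz')['frame'][130:190,220:310,::-1];b=np.load('s5.npz')['frame'][130:190,220:310,::-1]
cv2.imwrite('pics/cs.png',cv2.resize(np.vstack([a,b]),None,fx=5,fy=5,interpolation=2))
E
```

```text
(no output)
```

View pics/w5.png

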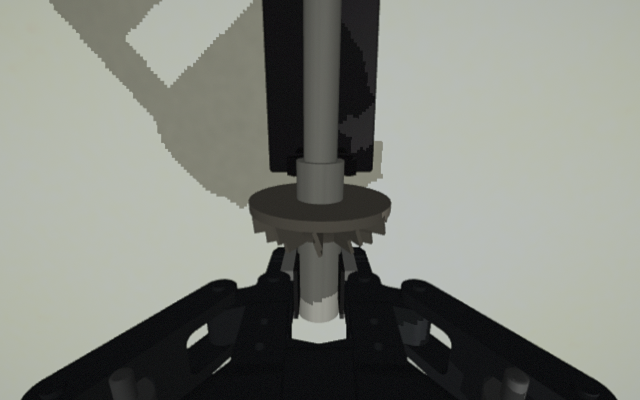

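View pics/cs.png

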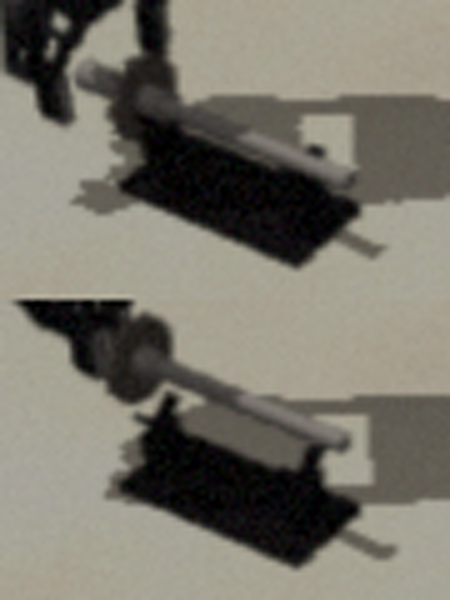

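```bash
python3 - <<'E'
from h import *
# wrist: shaft edges
for f in ['w3b','w4','w5']:
    d=dict(np.load(f+'.npz'));g=cv2.cvtColor(d['frame'],cv2.COLOR_RGB2GRAY).astype(float)
    L=[];R=[];V=[]
    for v in range(2,150):
        r=np.convolve(g[v],[1,1,0,-1,-1],'same'); l=np.argmax(r[296:312])+296; rr=np.argmin(r[328:346])+328
        def sub(i):
            a,b,c=abs(r[i-1]),abs(r[i]),abs(r[i+1]);den=a-2*b+c;return i+(.5*(a-c)/den if den else 0)
        L.append(sub(l));R.append(sub(rr));V.append(v)
    L,R,V=map(np.array,(L,R,V));W=R-L
    ok=abs(W-np.median(W))<2
    p=np.polyfit(V[ok],W[ok],1);res=W-np.polyval(p,V);ok&=abs(res)<.6;p=np.polyfit(V[ok],W[ok],1);c=np.polyfit(V[ok],((L+R)/2)[ok],1)
    print(f,ok.sum(),'width@10,140',np.polyval(p,[10,140]),'centre@10,140',np.polyval(c,[10,140]),'sh row',np.argmin(np.diff(g[150:170,322]))+150, g[152:166,322].astype(int))
for f,(a,b) in {'s0':((220+150/5,130+100/5),(220+353/5,130+178/5)),'s5':((220+150/5,130+62/5),(220+345/5,130+138/5))}.items():
    d=dict(np.load(f+'.npz'));g=cv2.cvtColor(d['frame'],cv2.COLOR_RGB2GRAY).astype(int)
    for dz in ([0] if f=='s0' else [.0295]):
        for s in (.3,.6,1): 
            for dr in (0,.003,.006):
                sh=np.array([.5123,-.3215,.055+dz-dr*.2]);no=np.array([.5031,-.1723,.055+dz-dr]);print(f,s,dr,proj(d,sh+s*(no-sh)))
E
```

```text
w3b 138 width@10,140 [37.60474861 33.8548462 ] centre@10,140 [321.02402318 321.05081664] sh row 161 [101 100  99 100 100 100 100  99 100  95  78  82 100 100]
w4 123 width@10,140 [38.11528296 34.02806745] centre@10,140 [322.09370963 320.40691796] sh row 162 [104 103 103 103 103 103 104 103 102 102 100  86  76  95]
w5 131 width@10,140 [37.53435061 33.7255302 ] centre@10,140 [321.75082289 320.22528376] sh row 162 [97 98 97 97 97 97 98 97 98 97 92 73 84 96]
s0 0.3 0 [263.63430522 154.35660875]
s0 0.3 0.003 [263.67747602 154.69603915]
s0 0.3 0.006 [263.72060173 155.03505966]
s0 0.6 0 [274.61004436 158.82359145]
s0 0.6 0.003 [274.66741026 159.35194392]
s0 0.6 0.006 [274.72468066 159.87929022]
s0 1 0 [289.7930269  165.00679608]
s0 1 0.003 [289.85738329 165.79083818]
s0 1 0.006 [289.92157479 166.57262476]
s5 0.3 0 [262.6576345 146.662626 ]
s5 0.3 0.003 [262.70182593 147.01137586]
s5 0.3 0.006 [262.74597116 147.35970214]
s5 0.6 0 [273.76970509 151.06926033]
s5 0.6 0.003 [273.82847158 151.61242994]
s5 0.6 0.006 [273.88714004 152.15455867]
s5 1 0 [289.15130437 157.17519527]
s5 1 0.003 [289.21730804 157.98185268]
s5 1 0.006 [289.28314204 158.78617368]
```

```bash
python3 - <<'E'
from h import *
for f in ['s0','s5']:
    d=dict(np.load(f+'.npz'));g=cv2.cvtColor(d['frame'],cv2.COLOR_RGB2GRAY).astype(int)
    for u in (262,270,278,284,286,288,290,292): print(f,u,'v0=140',g[140:172,u].tolist())
E
```

```text
s0 262 v0=140 [161, 162, 162, 163, 164, 163, 162, 160, 158, 110, 93, 94, 84, 69, 70, 64, 56, 66, 50, 19, 1, 12, 10, 8, 13, 9, 4, 1, 6, 8, 7, 5]
s0 270 v0=140 [163, 163, 163, 161, 164, 162, 159, 159, 159, 106, 94, 96, 93, 90, 89, 89, 110, 124, 105, 80, 61, 74, 24, 6, 1, 5, 9, 7, 9, 5, 2, 11]
s0 278 v0=140 [162, 161, 163, 160, 164, 162, 160, 162, 164, 155, 104, 89, 93, 93, 94, 97, 96, 89, 94, 106, 123, 115, 87, 57, 17, 5, 0, 5, 12, 6, 3, 10]
s0 284 v0=140 [164, 162, 162, 160, 162, 160, 165, 163, 157, 157, 102, 88, 99, 158, 162, 164, 163, 161, 157, 106, 65, 90, 123, 121, 107, 75, 40, 20, 10, 16, 3, 0]
s0 286 v0=140 [162, 160, 165, 164, 163, 163, 163, 161, 162, 153, 99, 91, 102, 156, 165, 165, 163, 162, 164, 164, 160, 158, 136, 126, 119, 102, 76, 63, 59, 26, 11, 12]
s0 288 v0=140 [163, 161, 159, 160, 158, 160, 163, 163, 154, 106, 91, 90, 102, 158, 161, 164, 163, 164, 165, 160, 161, 162, 160, 132, 124, 107, 83, 67, 79, 40, 21, 8]
s0 290 v0=140 [161, 161, 160, 161, 160, 163, 161, 160, 153, 101, 93, 92, 95, 129, 130, 133, 134, 133, 135, 134, 132, 133, 137, 141, 97, 62, 61, 79, 90, 79, 35, 1
[... 733 characters left out ...]
 76, 66, 65, 41, 2, 3, 2, 10]
s5 286 v0=140 [161, 162, 162, 160, 163, 161, 162, 161, 163, 155, 101, 89, 102, 155, 159, 131, 125, 117, 96, 80, 137, 160, 163, 162, 162, 160, 153, 97, 57, 23, 14, 14]
s5 288 v0=140 [161, 162, 160, 161, 162, 161, 159, 161, 163, 154, 104, 91, 97, 156, 165, 149, 121, 103, 79, 67, 109, 157, 163, 164, 164, 163, 155, 102, 86, 37, 16, 8]
s5 290 v0=140 [162, 160, 161, 160, 160, 160, 158, 162, 158, 130, 95, 91, 102, 158, 161, 161, 148, 137, 133, 138, 159, 164, 163, 164, 165, 163, 155, 103, 93, 76, 40, 9]
s5 292 v0=140 [161, 160, 161, 161, 158, 159, 158, 162, 155, 101, 91, 90, 103, 155, 160, 160, 160, 159, 159, 161, 161, 163, 163, 163, 164, 165, 156, 104, 91, 95, 93, 120]
```

```bash
python3 - <<'E'
from h import *
for f,z,c,tcp in [('w3b',.055,(321.024,321.051),(.5156,-.3732)),('w5',.0841,(321.751,320.225),(.51526,-.37296))]:
    d=dict(np.load(f+'.npz'))
    a=plane(d,c[0],10,z);b=plane(d,c[1],140,z);u=a-b;yaw=np.arctan2(u[1],u[0])
    t=1.631;U=np.array([np.cos(t),np.sin(t)]);N=np.array([-U[1],U[0]])
    print(f,a,b,yaw,'lateral of line at tcp', N@(b[:2]-np.array(tcp)), 'along',U@(b[:2]-np.array(tcp)), 'extrap at stub',N@(b[:2]-np.array(tcp))-np.tan(yaw-t)*(U@(b[:2]-np.array(tcp))))
E
```

```text
w3b [ 0.50882998 -0.26757846  0.055     ] [ 0.51172445 -0.31473806  0.055     ] 1.6320954723430283 lateral of line at tcp 0.00035103472370022937 along 0.05858920309506596 extrap at stub 0.0002868518464350865
w5 [ 0.50870282 -0.26720362  0.0841    ] [ 0.5109908  -0.31437333  0.0841    ] 1.6192637541813466 lateral of line at tcp 0.0007364590505804063 along 0.058737397877157704 extrap at stub 0.0014258472430925804
```

```bash
cat >> h.py <<'E'
SY=1.5943; U=np.array([np.cos(SY),np.sin(SY),0]); Yv=np.array([-U[1],U[0],0]); ENTRY=np.array([.5535+.0014,.0894,.050])
def tcp_for(nx,ny,nz=0.,zo=.0174):
    """TCP so that nose is at (nx,ny,nz) in stand frame"""
    return list(ENTRY+U*(nx-.202)+Yv*ny+np.array([0,0,nz-zo]))
def nose(zo=.0174):
    s=monitor.sense();p=np.array(s['position'])+[0,0,zo]+.202*U-ENTRY
    return np.array([p@U,p@Yv,p[2]])*1e3
def st():
    s=monitor.sense();f=s['contact_force'];print('t%.2f nose'%s['clock'],nose().round(2),'F(x,y,z stand)',np.array([f@U,f@Yv,f[2]]).round(2),'T',np.array(s['ft_torque']).round(2),'gap %.3f'%s['finger_gap'])
E
python3 - <<'E'
from h import *
env.movel([.5153,-.373,.14],velocity=.15)
q=list(down(1.606))
p=tcp_for(-.02,-.0033)
env.reach([p[0],p[1],.12],q); env.movel(p,velocity=.1); env.hold(.2)
st(); d=grab('top');np.savez('t6.npz',**d); e=grab('scene');np.savez('s6.npz',**e);w=grab('wrist','w6.png')
cv2.imwrite('pics/t6.png',cv2.resize(d['frame'][180:240,240:390,::-1],None,fx=5,fy=5,interpolation=2))
cv2.imwrite('pics/s6.png',cv2.resize(e['frame'][140:260,230:420,::-1],None,fx=4,fy=4,interpolation=2))
E
```

```text
t10.77 nose [-20.12  -3.53   0.5 ] F(x,y,z stand) [-0.22  0.   -1.71] T [-0.15  0.02  0.  ] gap 0.202
```

View pics/t6.png

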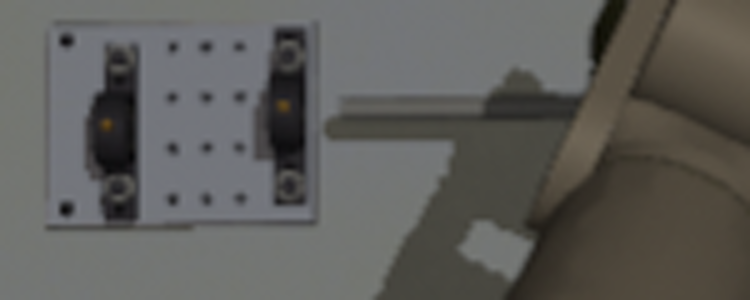

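View pics/s6.png

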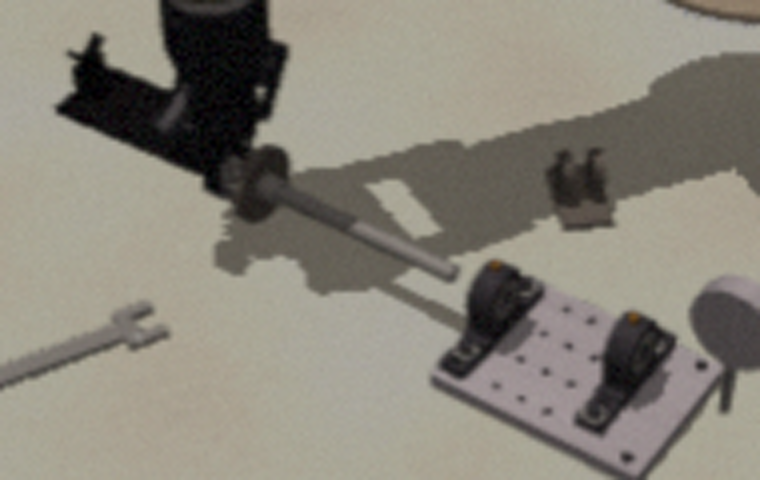

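```bash
python3 - <<'E'
from h import *
for x in (.012,.035):
    h=env.movel(tcp_for(x,-.0033,-.0003),velocity=.03,guard=4); print(h); st()
    if h: break
E
```

```text
False
t12.13 nose [11.83 -3.3  -0.28] F(x,y,z stand) [ 0.09  0.71 -2.48] T [-0.13  0.04 -0.03] gap 0.199
False
t13.05 nose [34.87 -3.31 -0.3 ] F(x,y,z stand) [ 0.32 -0.64 -1.83] T [-0.12  0.02  0.06] gap 0.199
```

```bash
python3 - <<'E'
from h import *
h=env.movel(tcp_for(.082,-.0033,-.0003),velocity=.04,guard=4); print(h); st()
d=grab('wrist','w7.png');np.savez('w7.npz',**d)
e=grab('scene');cv2.imwrite('pics/s7.png',cv2.resize(e['frame'][140:260,230:420,::-1],None,fx=4,fy=4,interpolation=2))
E
```

```text
False
t14.38 nose [81.76 -3.31 -0.3 ] F(x,y,z stand) [-0.28 -0.32 -3.39] T [-0.08  0.    0.03] gap 0.197
```

View pics/w7.png

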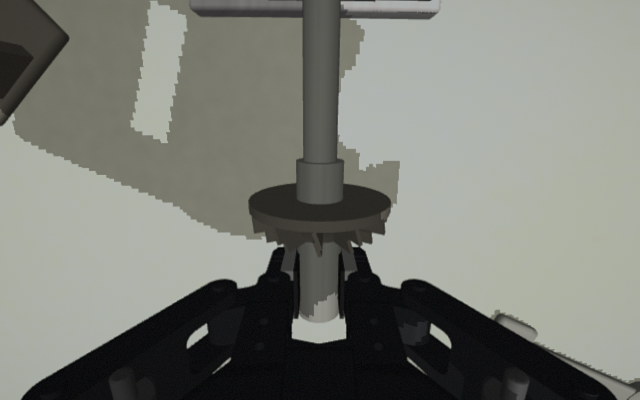

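View pics/s7.png

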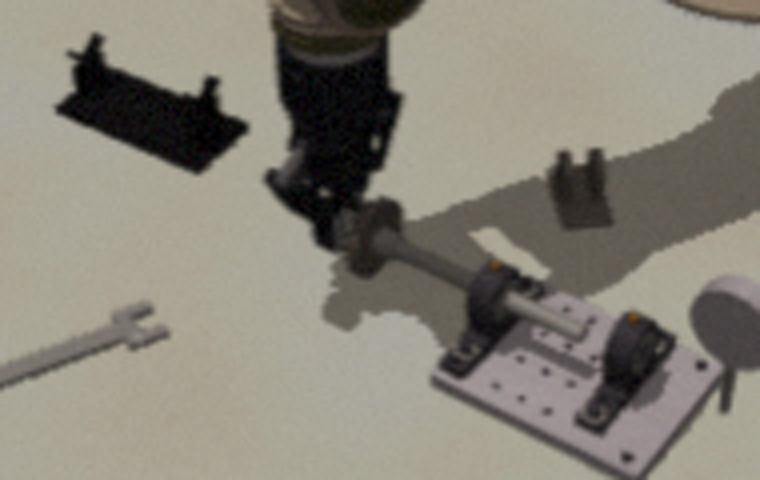

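```bash
python3 - <<'E'
from h import *
for y in (0.,.003,.0055):
    h=env.movel(tcp_for(.082,y,-.0003),velocity=.02,guard=12); print(h); st()
    if h: break
d=grab('top');cv2.imwrite('pics/t8.png',cv2.resize(d['frame'][180:240,240:340,::-1],None,fx=7,fy=7,interpolation=2))
E
```

```text
False
t14.79 nose [81.8  -0.19 -0.11] F(x,y,z stand) [-0.95 -2.89 -3.26] T [-0.37 -0.37 -0.26] gap 0.199
False
t15.09 nose [81.92  3.08 -0.22] F(x,y,z stand) [-1.13 -1.97 -2.78] T [-0.27 -0.39 -0.24] gap 0.204
False
t15.37 nose [82.03  5.73 -0.36] F(x,y,z stand) [-1.57 -1.68 -1.96] T [-0.35 -0.35 -0.28] gap 0.195
```

View pics/t8.png

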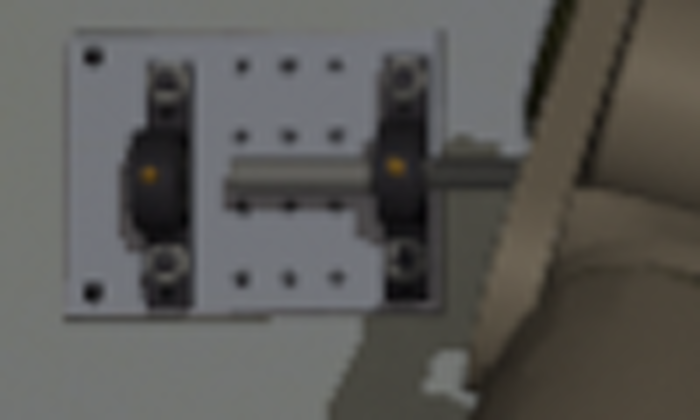

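```bash
python3 - <<'E'
from h import *
h=env.movel(tcp_for(.112,.0058,-.0003),velocity=.02,guard=5); print(h); st()
E
```

```text
False
t17.07 nose [112.04   5.85  -0.32] F(x,y,z stand) [-0.41 -2.67 -2.2 ] T [-0.26 -0.31 -0.05] gap 0.197
```

```bash
python3 - <<'E'
from h import *
h=env.movel(tcp_for(.142,.0056,-.0003),velocity=.03,guard=7); print(h); st()
if not h:
    h=env.movel(tcp_for(.160,.0056,-.0003),velocity=.015,guard=6); print(h); st()
    env.hold(.1); st()
d=grab('wrist','w9.png');np.savez('w9.npz',**d)
e=grab('scene');cv2.imwrite('pics/s9.png',cv2.resize(e['frame'][140:260,230:420,::-1],None,fx=4,fy=4,interpolation=2))
E
```

```text
False
t18.22 nose [142.15   5.69  -0.35] F(x,y,z stand) [ 1.81 -1.39 -2.7 ] T [ 0.17 -0.2  -0.08] gap 0.200
True
t18.94 nose [151.42   5.49  -0.55] F(x,y,z stand) [-1.76 -1.82 -0.96] T [-0.36 -0.32 -0.18] gap 0.202
t19.04 nose [151.4    5.55  -0.72] F(x,y,z stand) [-1.14 -1.65 -0.09] T [-0.27 -0.36 -0.1 ] gap 0.203
```

View pics/w9.png

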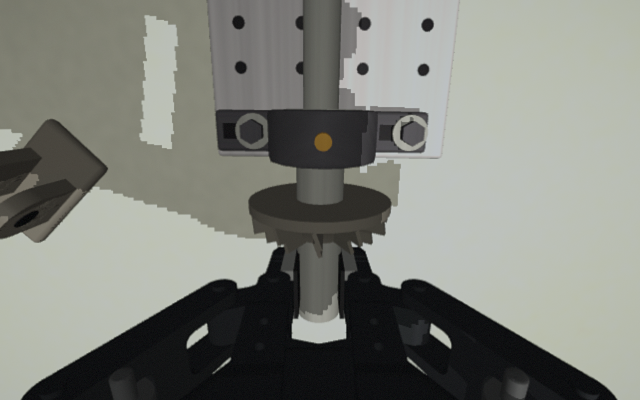

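View pics/s9.png

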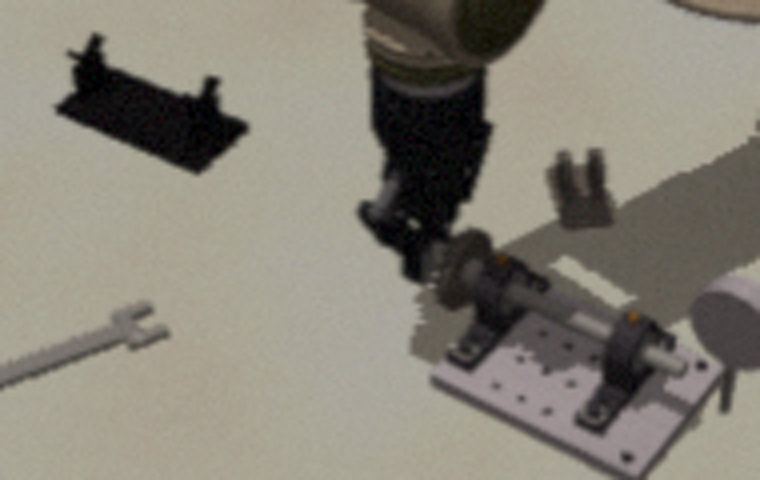

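```bash
python3 - <<'E'
from h import *
d=dict(np.load('w9.npz'));s=monitor.sense();p=np.array(s['position'])
print('face',(plane(d,320,167,.072)-p)@U,'shoulder from w5', )
e=dict(np.load('w5.npz'));print((plane(e,320,163,.0665+.0174+.01)-[.51526,-.37296,0])@np.array([np.cos(1.62),np.sin(1.62),0]))
for k in range(2):
    n=nose()
    h=env.movel(tcp_for(n[0]/1e3+.004,.0056,-.0003),velocity=.01,guard=9); print(h); st()
E
```

```text
face 0.051469484815391355 shoulder from w5
0.050866198336149665
True
t19.39 nose [151.35   5.48  -0.84] F(x,y,z stand) [-1.67 -0.91  0.53] T [-0.28 -0.15 -0.1 ] gap 0.201
True
t19.65 nose [151.33   5.44  -0.96] F(x,y,z stand) [-2.49 -1.62 -0.93] T [-0.25 -0.17 -0.04] gap 0.197
```

```bash
python3 - <<'E'
from h import *
env.release(); env.hold(.2); st()
p=np.array(monitor.sense()['position']);print(p)
env.movel(list(p+[0,0,.10]),velocity=.1); env.hold(.3); st()
d=grab('wrist','w10.png');np.savez('w10.npz',**d)
e=grab('scene');cv2.imwrite('pics/s10.png',cv2.resize(e['frame'][140:260,230:420,::-1],None,fx=4,fy=4,interpolation=2))
E
```

```text
t20.52 nose [151.25   5.37  -1.01] F(x,y,z stand) [-0.03  1.1  -0.43] T [0.06 0.06 0.02] gap 1.003
[0.55072833 0.03853558 0.0315911 ]
t21.97 nose [151.25   5.46  98.73] F(x,y,z stand) [-0.45  0.53  0.74] T [-0.05 -0.02 -0.04] gap 1.001
```

View pics/w10.png

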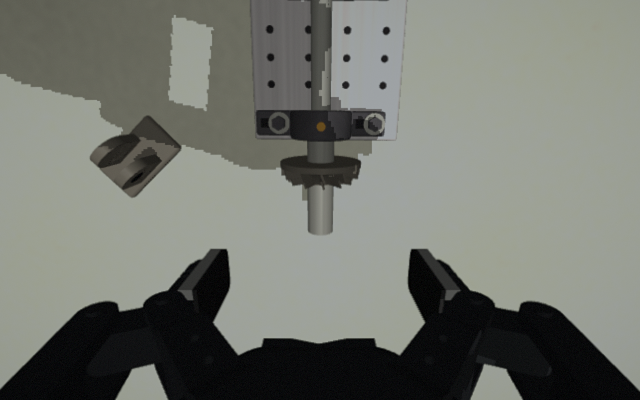

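View pics/s10.png

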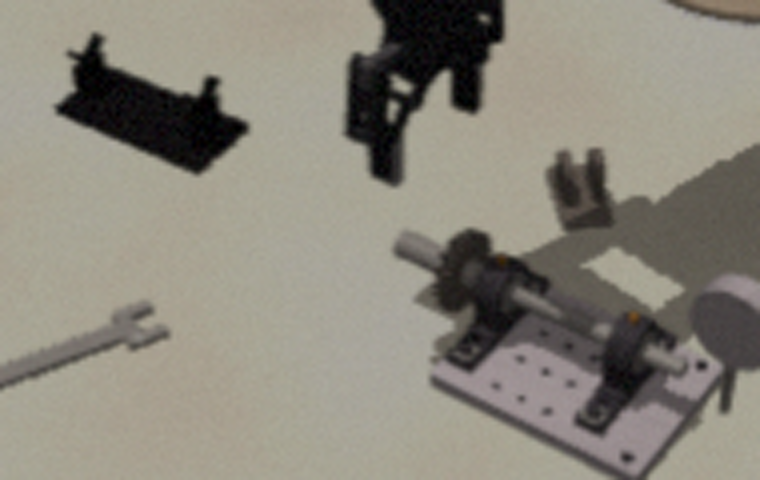

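```bash
python3 - <<'E'
from h import *
d=dict(np.load('w10.npz'));g=cv2.cvtColor(d['frame'],cv2.COLOR_RGB2GRAY).astype(int)
print(g[125:165,320].tolist()); print(g[228:242,320].tolist())
E
```

```text
[78, 77, 77, 78, 77, 74, 53, 36, 35, 37, 38, 37, 34, 35, 33, 31, 51, 81, 82, 81, 80, 79, 80, 81, 81, 80, 80, 80, 81, 80, 79, 80, 80, 80, 81, 79, 79, 74, 53, 36]
[138, 138, 138, 138, 137, 137, 140, 149, 161, 162, 162, 161, 161, 162]
```

```bash
python3 - <<'E'
from h import *
d=dict(np.load('w10.npz'))
f=plane(d,320,140.7,.072)@U; w=plane(d,320,162.8,.060)@U; r=plane(d,320,234.3,.060)@U
print('wheel front to face',f-w,'(16 when home)  rear',f-r)
a=dict(np.load('w1.npz'));U1=np.array([np.cos(1.631),np.sin(1.631),0])
print('w1 ref shoulder->wheel', (plane(a,321,184.2,.065)-plane(a,321,195.3,.065))@U1)
job.hand_in()
E
```

```text
wheel front to face 0.01667355888509329 (16 when home)  rear 0.07162559992380137
w1 ref shoulder->wheel 0.010860504694327216
the job is handed in; nothing more can be done
```

I fitted the wheel and shaft in the run-out stand and handed the job in. The shaft goes through both pillow blocks, its shoulder is against the first block, and the gripper has let go. Hand-in gives no verdict, so this rests on my own checks.

**What I did**
- I gripped the rotor by its stub at 110 N and lifted it from the cradle. The scene view showed droop of about 0 ± 1.5 mm at the nose.
- I went into the first block about 3.3 mm off the nominal line, where the camera showed its bore. No contact force showed.
- I then slid the rotor sideways by about 9 mm, taking the first block along at roughly 3 N, to line up with the second block at about +6 mm. It went in without catching.
- I pushed on gently until it hit a hard stop. The push was stopped by a 6 N guard, then twice more by a 9 N guard.
- I opened the gripper and backed straight up 100 mm.

**Last checks**
- **Shoulder home:** both extra pushes moved it no further. In the last wrist picture the wheel's front is 16.7 mm from the first block's face (16 when fully home), and the stub's rear end is 71.6 mm from it (72 when home).
- **Through both blocks:** the last scene picture shows the nose sticking out past the second block, with the rotor resting in place and the gripper clear of it. I did not measure its final angle or height.
- **Bystanders and time:** I did not go near the other things on the bench, though I did not measure them again. The robot's clock read about 22 s at the last check.

**What disagreed**
- The wrist camera read about 1.4 mm off sideways, which I corrected for.
- The hard stop came at 151.4 mm of nose travel instead of 150 mm, within the camera's stated accuracy.
- A rough wheel-to-shoulder measurement in the first wrist picture came out at 10.9 mm instead of 16 mm. I had guessed that edge from few pixels, so I did not rely on it.

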